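# Uncover the board trays and hold up the clip-on cover

### The arm

A 6-joint arm with a two-finger parallel gripper is mounted at the origin on a cart in front of the work surface, level with it; the furniture and walls round the work are solid. World frame = base frame: x ahead of the robot, y to its left, z up, the work surface at z = 0. Lengths are in m, angles in rad, forces in N, time in s.
With the tool pointing down it reaches from about 0.325 to 0.85 m from the base axis. Payload 15.5 kg.
Tool frame: the origin (TCP) lies midway between the tips of the shut fingers; the grasp point (between the pads) lies 19 mm behind it; z points along the fingers, y is the line along which they close (so a half turn about z gives the same grasp; the last joint's range is limited). The gripper opens to 91 mm and grips with 3 to 60 N. Pads are 32 mm wide; open, the fingers measure 118 mm over their backs; the gripper's body (76 mm by 178 mm) begins 60 mm behind the grasp point.
Start: joints at [-0.096, 0.494, 1.345, -0, 1.302, -0.096], TCP at [0.625, 0, 0.214] pointing down, gripper open.
Joint ranges: [-2.91, 2.91], [-0.82, 2.16], [0.22, 2.67], [-1.22, 4.37], [0.12, 2.79], [-3.08, 3.08]. Speed limits (rad/s): [1.89, 1.89, 2.57, 3.01, 3.01, 3.01].

### API

Orientations are given as a unit quaternion [x, y, z, w].
In Python, from station import bot gives the robot as it stands.
- The arm moves only by the tool arm_command, never from a script. Its argument "motion" is a list that holds one entry, the list of rows, each a list of 7 numbers: the shift along the tool's x, y, z in m, then the turn, a rotation vector about the tool's x, y, z in degrees, then the closure in counts, from 0 (fully open) to 255 (shut). A call has 1 to 20 rows; each row is the pose to reach, as a shift and turn from the pose commanded when the call began, along the tool's axes at that moment; what a row does not reach only later rows make up. A row lasts 1/10 s, in which the tool goes at most 50 mm and 8.59 degrees, less where a joint would pass 70% of its speed; a pose out of reach is approached as far as the arm can. A call with a gripper value outside its range is refused whole. The fingers move at their own pace and stop on an object; "newtons" is the grip in N (left out, the last holds). Time passes only in rows, so rows that repeat a pose let the fingers close. It gives the time, the measured TCP pose, the force, the opening and the grip force at its end, in the units of the state.
- bot.state(): the state, without advancing time (a new reading comes with each control period).
- bot.grab_frame(name): name is "scene" or "side" or "wrist"; returns a dict with "pixels" (420x560x3 uint8, red, green, blue), "fovy" (degrees; the focal length in pixels is half the picture's height over the tangent of half this angle, whatever the lens; pixels are square), "cx", "cy" (the principal point, pixels), "xyz" and "orientation" of the camera in the world; the wrist camera has in their place "T_tool_cam" (4x4, takes a point from camera to tool coordinates, whose origin is the TCP and whose axes are the flange's). Camera axes: x right, y down, z forward; pixel columns grow to the right and rows downward; lengths in m; the calibration is good to about 2 mm. A picture is of the moment at which its call begins: read the wrist's pose just before it. There is no depth.
- bot.close_job(): hands the job in; it is judged then, once.
The state is a dict: "time_s": time; "joint_positions": joint angles; "joint_vel": joint speeds; "effort": joint torques, N m; "ee_pos": TCP position; "tcp_rot": TCP orientation; "force": force on the tool from outside, world axes, zero at the start; "torque": the same for the moment, N m; "grip_width": finger opening in m; "grip_force": force on a finger pad.
Only numpy, scipy, OpenCV 4.12 (cv2) and the standard library are available. Lean on these libraries where they do the work, as an engineer would, in place of code of your own. Each camera call takes 0.05 s, during which the arm holds its last target. There are 200 camera calls.

### The job

Lift the drying canister off the covered tray stack by its handle and stand it upright on the bench beside the stack. Then peel the clip-on cover off the top tray, raising its tabbed corner first while the opposite corner is still snapped down, with the trays staying down on the bench where they are. Finish while still holding the cover by its tab: roughly level, at least 15 cm above the bench and fully to one side of the stack so that the boards can be seen; do not upset the canister or push the other things about.

Things in the scene. Friction and masses are not known exactly. Their poses are not given: they have to be found in the camera images.
- tray_stack: stack of three nested black plastic board trays, standing loose on the bench, about 0.95 kg; rim 106 (x) by 96 (y) mm, rim top 70 mm above the bench; origin at the centre of its underside, z up. Two green boards lie in the open top tray, hidden until the cover is off.
- cover: grey formed plastic cover snapped over the top tray's rim, 117 (x) by 105 (y) mm, plate 3 mm thick, skirt 16 mm deep, 80 g; origin at the centre of the plate's underside, z up. A sprung snap near each corner gives 3 mm of play, then holds with about 3 N until 9 mm up: together more than the stack weighs. With the tabbed corner tilted 25 mm up only the far snap holds; a straight lift frees it.
- tab (a point): middle of the top edge of the cover's pull tab: an upright lug set across the corner at the cover's +x, -y end, 10 mm thick along the diagonal from the cover's centre to that corner, 28 mm wide across it, 24 mm high above the plate's top face; it stands 60 mm from the cover's centre, at (+45, -40) mm in the cover's frame
- near_corner (a point): the cover's tabbed corner (+x, -y), at the height of the plate's underside, which is 70 mm above the tray stack's origin while the cover is seated
- far_corner (a point): the cover's corner diagonally across from the tab (-x, +y), at the height of the plate's underside
- canister: round aluminium drying canister, 64 mm across, 48 mm high, about 0.3 kg, with a fixed bail handle that arches over it along its y axis (88 mm high over all, 74 mm wide along y); it starts standing on the cover; origin at the centre of its underside
- bail_grip (a point): middle of the black sleeve on the bail handle: a level bar 11 mm thick and 46 mm long along the canister's y axis, 82 mm above the canister's underside; the bail's legs leave 34 mm free under the bar down to the lid
- fan_unit: fixed grey sheet-metal box behind the work, 230 (x) by 190 (y) by 130 mm high, origin at the centre of its underside; its front face looks to its -x. The free strip of bench in front of that face is 0.22 m deep up to the bench's front edge, which runs along the box's y axis. A tall instrument rack stands to the left.
- terminal_jig: fixed low terminal fixture on a plate about 140 (x) by 110 (y) mm, up to 75 mm high, origin at the centre of its underside
- knob_spare: bystander, loose: small black knob, 28 mm across, 17 mm high; origin at the centre of its underside
- pcb_module: bystander, loose: small green relay board lying on the bench, 45 x 70 x 20 mm; origin at the centre of its underside
- relay_case: bystander, loose: grey plug-in relay standing upright, 36 x 28 x 54 mm; origin at the centre of its underside
Not all that is in view belongs to the job. There is more than one size of the canister; the job needs the smaller.

How it is judged:
On the way, in this order (a step that is already met when the one before it is completed fails the run):
1. the canister stands upright on the bench, let go, off the stack (height (world z) of canister below 0.008 m and angle between canister's own z axis and vertical below 0.1 rad and contact force between canister and the fingers below 0.05 N and contact force between canister and tray_stack below 0.05 N and contact force between canister and cover below 0.05 N), for 0.3 s.
2. the tabbed corner is raised 12 mm or more while the opposite corner is still snapped down (z of near_corner in the frame of tray_stack above 0.082 m and z of far_corner in the frame of tray_stack below 0.075 m), for 0.1 s.
At the end, for the whole second after the job is handed in: The cover is gripped and still, its plate more than 14 cm above the bench, within 0.5 rad of level, centre over 12 cm sideways from the stack's, touching nothing else; the stack is flat on the bench within 4 cm of its start; the canister stands upright on the bench, let go, off stack and cover (all of step 1 and height (world z) of cover above 0.14 m and angle between cover's own z axis and vertical below 0.5 rad and horizontal distance between cover and tray_stack above 0.12 m and contact force between cover and the fingers above 1 N and contact force between cover and tray_stack below 0.05 N and contact force between cover and fan_unit below 0.05 N and contact force between cover and canister below 0.05 N and linear speed of cover below 0.05 m/s and height (world z) of tray_stack below 0.006 m and angle between tray_stack's own z axis and vertical below 0.06 rad and distance of tray_stack from where it was at the start of the episode below 0.04 m); the arm keeps its last pose, push and grip.
It fails at once if the tray stack is lifted or tipped with the cover (15 mm or 0.2 rad) (height (world z) of tray_stack above 0.015 m or angle between tray_stack's own z axis and vertical above 0.2 rad).
It fails at once if the canister is tipped over (angle between canister's own z axis and vertical above 0.6 rad).
It fails at once if a bystander is moved by more than 3 cm (distance of any of knob_spare, pcb_module, relay_case from where it was at the start of the episode above 0.03 m).
It also fails if it takes over 51 s, if anything falls off the work surface, if the arm or the gripper's body presses on something with over 40 N, if the wrist force passes 120 N, or if a joint passes its speed limit or range.

## Working session

There is one attempt and no reset: what is moved stays moved. The work goes in short steps, Python scripts to look and compute and a tool call to move; the robot and the scene stay as the last step left them, time stands still between calls to the robot, and variables do not carry over. Pictures are saved under pics/ and viewed, at most 10 in all, crops included, and the job is handed in when it is done.

Besides the shell and the picture viewer there is one more tool, called after "Emit:" in YAML: its name, and indented under it one key for each argument. arm_command: Moves the arm, as the interface text tells. Its arguments: {"type":"object","properties":{"motion":{"type":"array","items":{"type":"array","items":{"type":"array","items":{"type":"number"}}}},"newtons":{"type":"number"}},"required":["motion"]}

```bash
ls; mkdir -p pics; cat > h.py <<'E'
import numpy as np, cv2, pickle
from station import bot
from scipy.spatial.transform import Rotation as R
def grab(n):
    s=bot.state(); f=bot.grab_frame(n); p=f["pixels"]; f["img"]=cv2.cvtColor(np.asarray(p),cv2.COLOR_RGB2BGR)
    if n=="wrist":
        T=np.eye(4);T[:3,:3]=R.from_quat(s["tcp_rot"]).as_matrix();T[:3,3]=s["ee_pos"];T=T@np.array(f["T_tool_cam"])
        f["Rm"]=T[:3,:3];f["c"]=T[:3,3]
    else:
        f["Rm"]=R.from_quat(f["orientation"]).as_matrix();f["c"]=np.array(f["xyz"])
    f["f"]=210/np.tan(np.radians(f["fovy"])/2)
    return f
def ray(f,u,v):
    d=f["Rm"]@np.array([(u-f["cx"])/f["f"],(v-f["cy"])/f["f"],1]); return f["c"],d/np.linalg.norm(d)
def onz(f,u,v,z):
    c,d=ray(f,u,v); return c+d*(z-c[2])/d[2]
def proj(f,p):
    q=f["Rm"].T@(np.array(p)-f["c"]); return f["f"]*q[0]/q[2]+f["cx"],f["f"]*q[1]/q[2]+f["cy"]
def tri(f1,a,f2,b):
    c1,d1=ray(f1,*a);c2,d2=ray(f2,*b)
    t=np.linalg.lstsq(np.stack([d1,-d2],1),c2-c1,rcond=None)[0]
    p,q=c1+t[0]*d1,c2+t[1]*d2; return (p+q)/2,np.linalg.norm(p-q)
E
python3 - <<'E'
from h import *
for n in("scene","side","wrist"):
    f=grab(n); cv2.imwrite(f"pics/{n}0.png",f["img"]); pickle.dump(f,open(n+"0.pkl","wb"))
    print(n,f["c"].round(3),f["Rm"].round(2).tolist(),f["fovy"],f["cx"],f["cy"])
print(bot.state())
E
```

```text
pics
scene [ 0.093 -0.456  0.861] [[0.59, -0.62, 0.52], [-0.81, -0.46, 0.36], [0.02, -0.63, -0.78]] 55.57544371273653 279.73067487956484 211.14004222465195
side [ 0.468 -1.273  0.933] [[0.99, -0.04, 0.09], [-0.1, -0.57, 0.81], [0.02, -0.82, -0.57]] 42.080054106930795 282.24065787117036 210.40399795303918
wrist [0.625 0.067 0.385] [[1.0, 0.0, -0.0], [0.0, -0.97, -0.23], [-0.0, 0.23, -0.97]] 70.66065564429948 281.68626802239044 213.5829154232331
{'time_s': 0.15, 'joint_positions': array([-9.55049129e-02,  4.94021329e-01,  1.34595958e+00, -7.33483601e-06,
        1.30252918e+00, -9.55270216e-02]), 'joint_vel': array([ 5.71231747e-04, -3.26647725e-03, -1.69938852e-03,  3.86433996e-04,
       -7.67484311e-05,  1.50923631e-03]), 'effort': array([ 1.45823004e-03, -8.79202652e+01, -3.82049453e+01,  7.07547739e-02,
        5.02106908e-02, -1.00879424e-04]), 'ee_pos': array([6.24712587e-01, 2.51576396e-05, 2.13497043e-01]), 'tcp_rot': array([ 7.07098202e-01,  7.07115212e-01, -2.94674501e-04, -3.51565917e-04]), 'force': array([0.27481166, 0.7500865 , 0.02574342]), 'torque': array([ 0.03823611, -0.06702851,  0.00805709]), 'grip_force': 0.0, 'grip_width': 0.09150905250431496}
```

View pics/scene0.png

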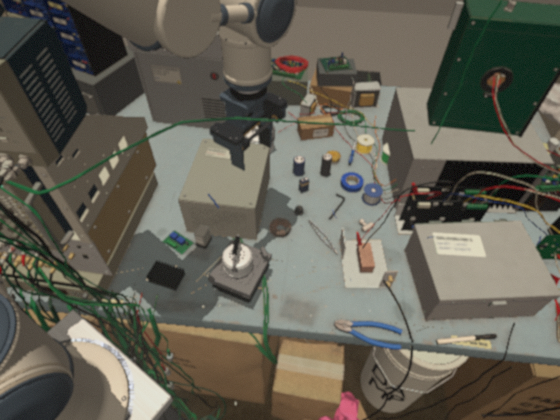

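View pics/side0.png

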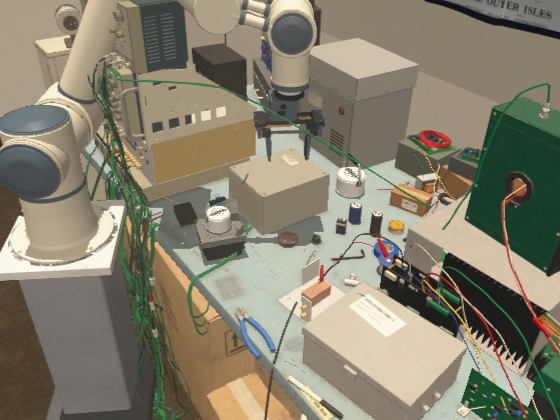

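View pics/wrist0.png

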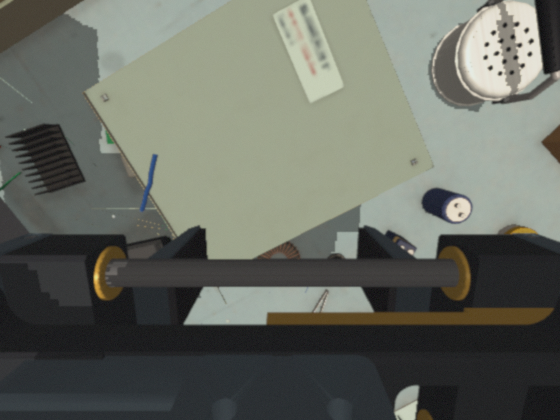

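The scene view shows the small canister at about (237,257) on the grey cover and black stack at (240,275). The fan box is at (228,185), the relay at (203,236), the relay board at (179,240), a dark heatsink at (166,275), the jig at (365,258) and the knob at (298,210). In the side view the stack is at (222,238). The big canister stands behind, at (350,180). I'll zoom in on both.

```bash
python3 - <<'E'
from h import *
a=pickle.load(open("scene0.pkl","rb"));b=pickle.load(open("side0.pkl","rb"))
A=cv2.resize(a["img"][220:310,140:310],None,fx=4.7,fy=4.7,interpolation=3)[:, :799]
cv2.imwrite("pics/cA.png",A[:423])
B=cv2.resize(b["img"][185:275,170:330],None,fx=5,fy=5,interpolation=3); cv2.imwrite("pics/cB.png",B)
for n,u,v,z in[("can top",237,245,.12),("stack",240,285,0),("relay",203,245,0),("pcb",179,242,0.01),("knob",298,210,.01),("sink",166,275,0),("dark round",281,228,0)]: print(n,onz(a,u,v,z).round(3))
for n,u,v,z in[("stack",223,258,0),("knob",317,239,.01),("dark",287,239,0)]: print('side',n,onz(b,u,v,z).round(3))
E
```

```text
can top [ 0.451 -0.091  0.12 ]
stack [ 0.424 -0.112  0.   ]
relay [0.457 0.039 0.   ]
pcb [0.423 0.089 0.01 ]
knob [ 0.695 -0.097  0.01 ]
sink [0.338 0.051 0.   ]
dark round [ 0.623 -0.091  0.   ]
side stack [ 0.441 -0.151  0.   ]
side knob [ 0.7   -0.102  0.01 ]
side dark [ 0.619 -0.083  0.   ]
```

View pics/cA.png

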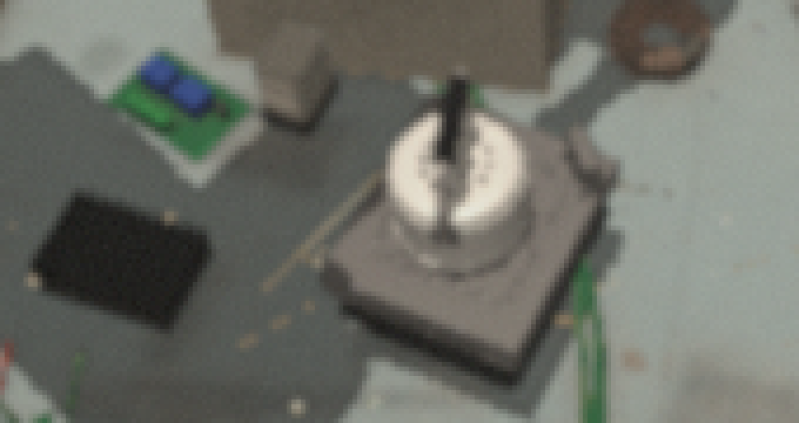

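View pics/cB.png

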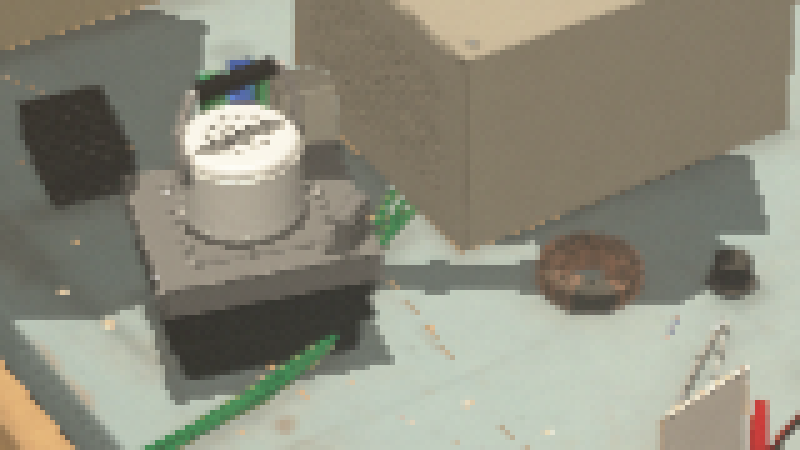

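The crops are clear. In scene pixels, the bar ends are at (237.2,237) and (235.3,253), the tab at (265,253), the cover's left (far) corner at (209.5,276) and its front corner at (250,296). In side pixels, the bar ends are at (209.4,205) and (225,198.4), and the tab at (240,227).

```bash
python3 - <<'E'
from h import *
a=pickle.load(open("scene0.pkl","rb"));b=pickle.load(open("side0.pkl","rb"))
A=lambda u,v:(140+u/4.7,220+v/4.7)
B=lambda u,v:(170+u/5,185+v/5)
print("bar back",tri(a,A(458,85),b,B(275,67)),"bar front",tri(a,A(448,155),b,B(197,102)))
for z in(.155,):print("barz",onz(a,*A(458,85),z),onz(a,*A(448,155),z),onz(b,*B(275,67),z),onz(b,*B(197,102),z))
print("tab",tri(a,A(585,140),b,B(343,190)))
P={k:onz(a,*A(*p),.073).round(4) for k,p in dict(far=(325,262),front=(520,360),tabc=(605,197)).items()};print(P)
Q={k:onz(b,*B(*p),.073).round(4) for k,p in dict(l=(133,190),front=(160,292),tabc=(380,255)).items()};print(Q)
e=P['tabc']-P['front'];print(np.linalg.norm(e),np.degrees(np.arctan2(e[1],e[0])),np.linalg.norm(P['far']-P['front']))
e=Q['tabc']-Q['front'];print(np.linalg.norm(e),np.degrees(np.arctan2(e[1],e[0])),np.linalg.norm(Q['l']-Q['front']))
print("fan front edge", onz(b,*B(466,55),.13), onz(b,*B(463,250),0),onz(a,187,210,.0))
print("pcb corners",[onz(a,*A(u,v),0).round(3) for u,v in((110,100),(195,158),(255,110))],"relay",[onz(a,*A(u,v),0).round(3) for u,v in((265,112),(305,132),(330,100))])
print("bench edge",onz(a,150,322,0),onz(a,300,330,0),onz(a,500,345,0))
print("jig",onz(a,342,228,0),onz(a,345,283,0),onz(a,385,285,0))
E
```

```text
bar back (array([ 0.45254821, -0.09401904,  0.15020556]), np.float64(0.002293769680470818)) bar front (array([ 0.41588597, -0.117993  ,  0.15028142]), np.float64(0.0063710242435203075))
barz [ 0.44896384 -0.09722108  0.155     ] [ 0.41687837 -0.11817054  0.155     ] [ 0.45346426 -0.09983268  0.155     ] [ 0.41395119 -0.12869417  0.155     ]
tab (array([ 0.48533132, -0.14199991,  0.1057716 ]), np.float64(6.674559142138411e-05))
{'far': array([ 0.373, -0.071,  0.073]), 'front': array([ 0.388, -0.178,  0.073]), 'tabc': array([ 0.4816, -0.1566,  0.073 ])}
{'l': array([ 0.3751, -0.0885,  0.073 ]), 'front': array([ 0.391 , -0.1771,  0.073 ]), 'tabc': array([ 0.503 , -0.1553,  0.073 ])}
0.09601520712887096 12.878325751968527 0.10804628637764466
0.11410188429644796 11.01449449679373 0.09001538757345881
fan front edge [ 0.55461027 -0.05822231  0.13      ] [ 5.52503106e-01 -5.95194155e-02 -1.11022302e-16] [0.51711135 0.15513801 0.        ]
pcb corners [array([0.404, 0.13 , 0.   ]), array([0.405, 0.065, 0.   ]), array([0.447, 0.061, 0.   ])] relay [array([0.45 , 0.055, 0.   ]), array([0.453, 0.029, 0.   ]), array([0.477, 0.032, 0.   ])]
bench edge [ 0.23114843 -0.00881136  0.        ] [ 0.4167533  -0.29270213  0.        ] [ 0.65014147 -0.66782382  0.        ]
jig [ 0.72092502 -0.223545    0.        ] [ 0.58022745 -0.31434744  0.        ] [ 0.6334577  -0.39557605  0.        ]
```

Emit:
arm_command:
  motion:
    - [[-0.107,-0.191,-0.04,0,0,57,0],[-0.107,-0.191,-0.04,0,0,57,0],[-0.107,-0.191,-0.04,0,0,57,0],[-0.107,-0.191,-0.04,0,0,57,0],[-0.107,-0.191,-0.04,0,0,57,0],[-0.107,-0.191,-0.04,0,0,57,0],[-0.107,-0.191,-0.04,0,0,57,0],[-0.107,-0.191,-0.04,0,0,57,0],[-0.107,-0.191,-0.04,0,0,57,0],[-0.107,-0.191,-0.04,0,0,57,0]]

```text
time_s: 1.15
ee_pos: [0.434, -0.1069, 0.2538]
tcp_rot: [0.958, 0.285, -0.0, -0.0]
force: [-1.2, -0.2, -0.0]
grip_width: 0.0914
grip_force: 0.0
```

```bash
python3 - <<'E'
from h import *
f=grab("wrist"); pickle.dump(f,open("wrist1.pkl","wb")); cv2.imwrite("pics/w1.png",f["img"])
s=bot.state();print(s["time_s"],s["ee_pos"],R.from_quat(s["tcp_rot"]).as_matrix().round(3).tolist())
E
```

```text
1.2 [ 0.43406131 -0.10689218  0.25378893] [[0.837, 0.547, -0.0], [0.547, -0.837, 0.0], [-0.0, -0.0, -1.0]]
```

View pics/w1.png

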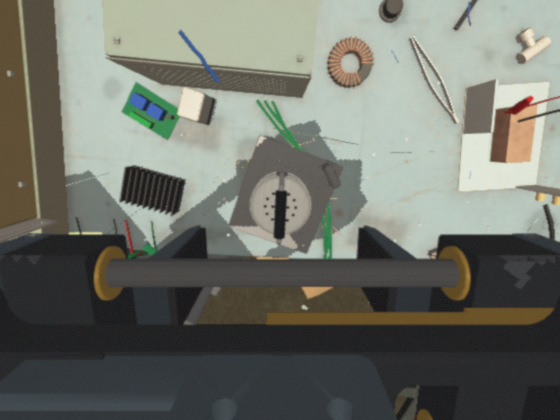

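The wrist view shows the bar vertical in the image from (280.5,190) to (281,238), so it lies along tool x. The tab is near (328,173), and the cover corners are at about (262,137), (340,165) and (231,222). There is clear bench around (400,180), between the coil, the tweezers and the jig plate.

```bash
python3 - <<'E'
from h import *
f=pickle.load(open("wrist1.pkl","rb")); g=f["img"]
m=(g.max(2)<45).astype(np.uint8); m[:183]=0;m[245:]=0;m[:,:265]=0;m[:,300:]=0
n,l,st,c=cv2.connectedComponentsWithStats(m); i=1+st[1:,4].argmax(); print(st[i],c[i])
ys,xs=np.where(l==i); print(cv2.minAreaRect(np.stack([xs,ys],1)))
t=np.array([.43406,-.10689,.25379]);Rt=np.array([[.837,.547,0],[.547,-.837,0],[0,0,-1]])
p=onz(f,*c[i],.159);print("bar",p,"tool shift",Rt.T@(p-t))
print("tab",onz(f,328,173,.097)); 
print("corners",[onz(f,u,v,.073).round(4) for u,v in((262,137),(340,165),(231,222))])
for n,u,v in(("free",400,180),("wire",328,230),("coil",350,90),("tweez",445,110),("jigL",462,150),("jigbl",459,190)):print(n,onz(f,u,v,0).round(3))
E
```

```text
[275 191  12  47 417] [279.83932854 214.04316547]
((280.1749267578125, 214.1269989013672), (10.031978607177734, 46.043182373046875), 2.2906100749969482)
bar [ 0.43465649 -0.10405099  0.159     ] tool shift [ 0.0020522  -0.00204997  0.09479   ]
tab [ 0.48988677 -0.13096504  0.097     ]
corners [array([ 0.482 , -0.0481,  0.073 ]), array([ 0.5053, -0.1418,  0.073 ]), array([ 0.3755, -0.0703,  0.073 ])]
free [ 0.538 -0.241  0.   ]
wire [ 0.421 -0.198  0.   ]
coil [ 0.597 -0.11   0.   ]
tweez [ 0.647 -0.233  0.   ]
jigL [ 0.619 -0.288  0.   ]
jigbl [ 0.574 -0.322  0.   ]
```

Emit:
arm_command:
  motion:
    - [[0.002,-0.002,0.04,0,0,2,0],[0.002,-0.002,0.08,0,0,2,0],[0.002,-0.002,0.105,0,0,2,60],[0.002,-0.002,0.117,0,0,2,120],[0.002,-0.002,0.117,0,0,2,180],[0.002,-0.002,0.117,0,0,2,255],[0.002,-0.002,0.117,0,0,2,255],[0.002,-0.002,0.117,0,0,2,255],[0.002,-0.002,0.117,0,0,2,255],[0.002,-0.002,0.117,0,0,2,255],[0.002,-0.002,0.117,0,0,2,255],[0.002,-0.002,0.117,0,0,2,255]]
  newtons: 35

```text
time_s: 2.4
ee_pos: [0.4346, -0.1042, 0.137]
tcp_rot: [0.964, 0.267, 0.0, 0.0]
force: [0.3, 0.1, -0.1]
grip_width: 0.0141
grip_force: 0.0
```

Emit:
arm_command:
  motion:
    - [[0,0,0,0,0,0,255],[0,0,0,0,0,0,255],[0,0,0,0,0,0,255],[0,0,0,0,0,0,255]]

```text
time_s: 2.8
ee_pos: [0.4347, -0.1042, 0.1369]
tcp_rot: [0.964, 0.267, 0.0, 0.0]
force: [1.3, 0.7, 0.6]
grip_width: 0.0103
grip_force: 35.0
```

Emit:
arm_command:
  motion:
    - [[0,0,-0.02,0,0,0,255],[0,0,-0.05,0,0,0,255],[0.006,0.017,-0.06,0,0,0,255],[0.017,0.053,-0.06,0,0,0,255],[0.029,0.088,-0.06,0,0,0,255],[0.041,0.123,-0.06,0,0,0,255],[0.052,0.158,-0.055,0,0,0,255],[0.058,0.176,-0.03,0,0,0,255],[0.058,0.176,0.005,0,0,0,255],[0.058,0.176,0.035,0,0,0,255],[0.058,0.176,0.055,0,0,0,255],[0.058,0.176,0.064,0,0,0,255],[0.058,0.176,0.068,0,0,0,255],[0.058,0.176,0.068,0,0,0,255]]

```text
time_s: 4.2
ee_pos: [0.5751, -0.2253, 0.0692]
tcp_rot: [0.964, 0.267, 0.0, 0.0]
force: [-0.9, -0.8, -1.6]
grip_width: 0.0099
grip_force: 35.0
```

```bash
python3 - <<'E'
from h import *
s=bot.state();print(s["force"],s["ee_pos"],s["grip_width"],s["grip_force"])
a=grab("scene")["img"][180:330,180:420];b=grab("side")["img"][170:320,180:420]
cv2.imwrite("pics/s2.png",cv2.resize(np.vstack([a,b]),None,fx=2,fy=2,interpolation=3))
E
```

```text
[-0.94208206 -0.81445462 -1.55292277] [ 0.57508388 -0.22527066  0.06916241] 0.009934788686186415 34.99375641345978
```

View pics/s2.png

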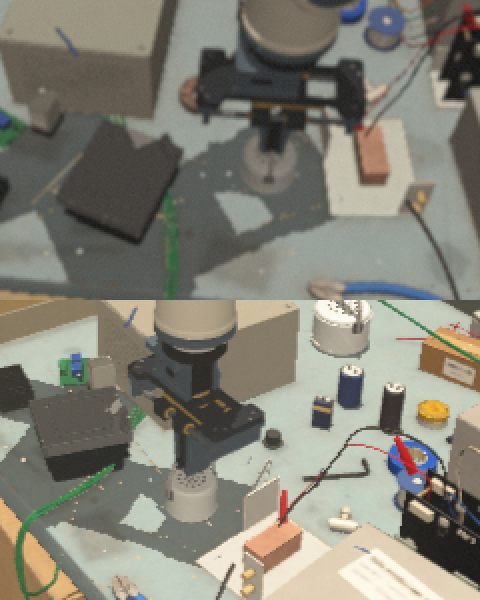

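The canister hangs upright over clear bench and the stack hasn't moved. I'll lower it gently until it touches.

Emit:
arm_command:
  motion:
    - [[0,0,0.002,0,0,0,255],[0,0,0.0035,0,0,0,255],[0,0,0.0045,0,0,0,255],[0,0,0.0045,0,0,0,255]]

```text
time_s: 4.7
ee_pos: [0.5749, -0.2252, 0.0644]
tcp_rot: [0.964, 0.267, -0.0, -0.0]
force: [-1.1, 0.2, -2.7]
grip_width: 0.0097
grip_force: 35.0
```

Emit:
arm_command:
  motion:
    - [[0,0,0.001,0,0,0,255],[0,0,0.002,0,0,0,255],[0,0,0.002,0,0,0,255]]

```text
time_s: 5.0
ee_pos: [0.5754, -0.2255, 0.0639]
tcp_rot: [0.964, 0.267, 0.001, 0.001]
force: [-5.8, 2.9, 21.0]
grip_width: 0.0096
grip_force: 35.0
```

Contact. I'll back off 1.5 mm, open and retreat.

Emit:
arm_command:
  motion:
    - [[0,0,-0.0015,0,0,0,255],[0,0,-0.0015,0,0,0,200],[0,0,-0.0015,0,0,0,150],[0,0,-0.0015,0,0,0,120],[0,0,-0.0015,0,0,0,120],[0,0,-0.0015,0,0,0,120],[0,0,-0.0015,0,0,0,120],[0,0,-0.02,0,0,0,120],[0,0,-0.05,0,0,0,120],[0,0,-0.09,0,0,0,120],[0,0,-0.13,0,0,0,120],[0,0,-0.16,0,0,0,120],[0,0,-0.16,0,0,0,120]]

```text
time_s: 6.3
ee_pos: [0.5769, -0.2261, 0.2269]
tcp_rot: [0.964, 0.267, 0.003, 0.002]
force: [1.5, -0.2, -0.1]
grip_width: 0.0481
grip_force: 0.0
```

Emit:
arm_command:
  motion:
    - [[-0.032,-0.12,0.01,0,0,-30,120],[-0.032,-0.12,0.01,0,0,-30,120],[-0.032,-0.12,0.01,0,0,-30,120],[-0.032,-0.12,0.01,0,0,-30,120],[-0.032,-0.12,0.01,0,0,-30,120],[-0.032,-0.12,0.01,0,0,-30,120]]

```text
time_s: 6.9
ee_pos: [0.486, -0.139, 0.2122]
tcp_rot: [0.862, 0.506, 0.0, 0.0]
force: [-0.0, -0.9, 0.3]
grip_width: 0.0484
grip_force: 0.0
```

```bash
python3 - <<'E'
from h import *
s=bot.state();f=grab("wrist");f["s"]=s; pickle.dump(f,open("wrist2.pkl","wb")); cv2.imwrite("pics/w2.png",f["img"])
print(s["ee_pos"],s["tcp_rot"].round(3), proj(f,[.488,-.14,.097]))
E
```

```text
[ 0.48598131 -0.1390452   0.21218261] [0.862 0.506 0.    0.   ] (np.float64(283.6620024808378), np.float64(211.09533653217133))
```

View pics/w2.png

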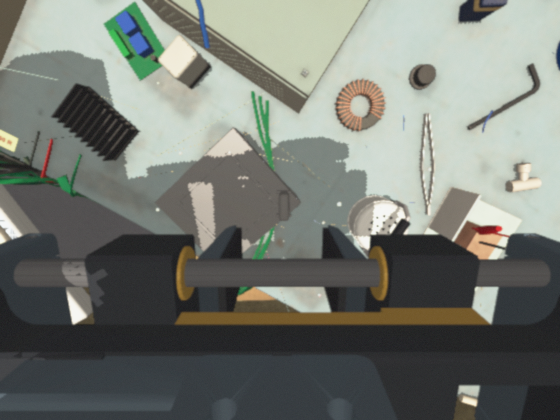

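The tab is upright in the view at about (284,206), and the cover diagonal (157,203)–(300,203) is level, so the yaw is right. The canister stands upright at (378,222).

```bash
python3 - <<'E'
from h import *
f=pickle.load(open("wrist2.pkl","rb"));s=f["s"];Rt=R.from_quat(s["tcp_rot"]).as_matrix()
L,Q=onz(f,157,203,.073),onz(f,300,203,.073);d=(Q-L);print(np.linalg.norm(d),"angle",np.degrees(np.arctan2(d[1],d[0])))
c=(L+Q)/2;t=c+d/np.linalg.norm(d)*.060
for p in(t,onz(f,284,206,.097)):print(p,Rt.T@(p-s["ee_pos"]))
g=f["img"][186:228:3,268:304:2].mean(2).astype(int);print(g)
E
```

```text
0.15273156826831266 angle -29.127274448215893
[ 0.49070299 -0.13773241  0.073     ] [0.00345065 0.00347683 0.13918269]
[ 0.49080003 -0.13564289  0.097     ] [0.00532204 0.00254488 0.11518259]
[[101 101 101 101 100 101 102 102  98  84 103 123 125 125 125 126 127 125]
 [100 100 102 102  98  97  97  97  95  96  85  88 117 126 125 126 126 126]
 [ 96 100 101 100  97  97  82  73  72  73  93  98  82 103 125 125 127 128]
 [101 100 101 101  98  93  83  93  94  91  82  98  98  85  93 123 127 127]
 [105 109 101  99  99  90  90  99 100  96  83  97 101 101 111 100 124 126]
 [100  96  98  99  98  91  92  97 100  96  83  97  99  98 100  98 107 126]
 [101  98  99  99  99  89  91  99  99  97  82  94  97  99 100  99 119 126]
 [100  99  98  99  98  93  90  98  98  96  81  94  99 102 109 123 127 129]
 [101  99  99  99  98  92  90  97  98  97  85  95 106 122 126 126 126 128]
 [ 98  98  98  99  93  85  89  98  98  96  85 100 124 126 125 126 125 126]
 [ 98 100  99 100  97  92  91  95  99  94  90 107 123 127 128 125 128 126]
 [ 98 101 100  99  99  99  87  93  93  93 106 124 126 125 127 128 125 126]
 [100 100 100 100 101 105 119 123 125 124 126 126 125 127 123 124 124 126]
 [ 99  98  98  99 124 119 125 130 125 126 127 126 126 124 124 126 123 124]]
```

Emit:
arm_command:
  motion:
    - [[0.004,0.003,0.04,0,0,-1,120],[0.004,0.003,0.08,0,0,-1,120],[0.004,0.003,0.11,0,0,-1,120],[0.004,0.003,0.128,0,0,-1,150],[0.004,0.003,0.1355,0,0,-1,180],[0.004,0.003,0.1355,0,0,-1,255],[0.004,0.003,0.1355,0,0,-1,255],[0.004,0.003,0.1355,0,0,-1,255],[0.004,0.003,0.1355,0,0,-1,255],[0.004,0.003,0.1355,0,0,-1,255],[0.004,0.003,0.1355,0,0,-1,255]]
  newtons: 45

```text
time_s: 8.05
ee_pos: [0.4907, -0.1369, 0.0778]
tcp_rot: [0.857, 0.515, 0.0, 0.001]
force: [-2.2, 0.8, 7.6]
grip_width: 0.0097
grip_force: 45.0
```

Emit:
arm_command:
  motion:
    - [[0,0,-0.003,-1.25,0,0,255],[0,0,-0.006,-2.5,0,0,255],[0,-0.001,-0.009,-3.75,0,0,255],[0,-0.001,-0.012,-5,0,0,255],[0,-0.0015,-0.015,-6.25,0,0,255],[0,-0.002,-0.018,-7.5,0,0,255],[0,-0.0025,-0.021,-8.75,0,0,255],[0,-0.003,-0.024,-10,0,0,255],[0,-0.003,-0.024,-10,0,0,255],[0,-0.003,-0.024,-10,0,0,255]]

```text
time_s: 9.05
ee_pos: [0.4871, -0.1352, 0.1009]
tcp_rot: [0.854, 0.513, 0.045, 0.074]
force: [-6.3, 3.0, 0.1]
grip_width: 0.0098
grip_force: 45.0
```

```bash
python3 - <<'E'
from h import *
s=bot.state();print(s["force"],s["torque"],s["ee_pos"])
a=grab("scene")["img"][215:305,180:310];b=grab("side")["img"][195:285,180:310]
cv2.imwrite("pics/s3.png",cv2.resize(np.hstack([a,b]),None,fx=3,fy=3,interpolation=3))
E
```

```text
[-6.32306198  3.02352669  0.12955098] [ 0.52412349  1.51502258 -0.04926126] [ 0.48707765 -0.13516752  0.10092204]
```

View pics/s3.png

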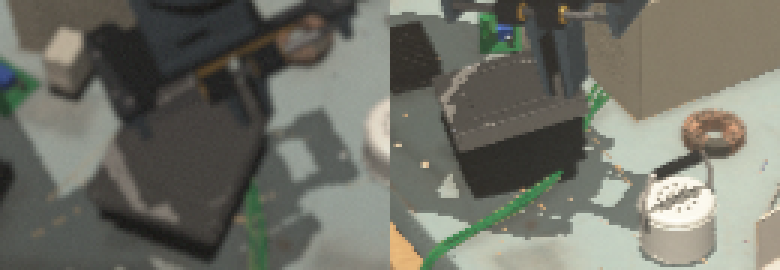

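The tabbed corner is raised about 10° and the far corner is still down. The stack stays put and the canister is upright. Next I relax the sideways pull, then lift straight up.

Emit:
arm_command:
  motion:
    - [[0,-0.0015,0,0,0,0,255],[0,-0.0012,-0.002,0,0,0,255],[0,-0.0008,-0.004,0,0,0,255],[0,-0.0005,-0.006,0,0,0,255],[0,0,-0.009,0,0,0,255],[0,0.0005,-0.012,0,0,0,255],[0,0.001,-0.015,0,0,0,255],[0,0.0025,-0.022,0,0,0,255],[0,0.004,-0.03,0,0,0,255]]

```text
time_s: 10.05
ee_pos: [0.4869, -0.135, 0.1319]
tcp_rot: [0.854, 0.513, 0.045, 0.075]
force: [-0.8, 0.3, -0.7]
grip_width: 0.0098
grip_force: 45.0
```

```bash
python3 - <<'E'
from h import *
s=bot.state();print(s["force"],s["torque"],s["ee_pos"],s["grip_width"])
a=grab("scene")["img"][215:305,180:310];b=grab("side")["img"][195:285,180:310]
cv2.imwrite("pics/s4.png",cv2.resize(np.hstack([a,b]),None,fx=3,fy=3,interpolation=3))
E
```

```text
[-0.76343735  0.32401009 -0.66006063] [ 0.06222081  0.11340146 -0.01730264] [ 0.48693406 -0.13498992  0.13192995] 0.009845178089620377
```

View pics/s4.png

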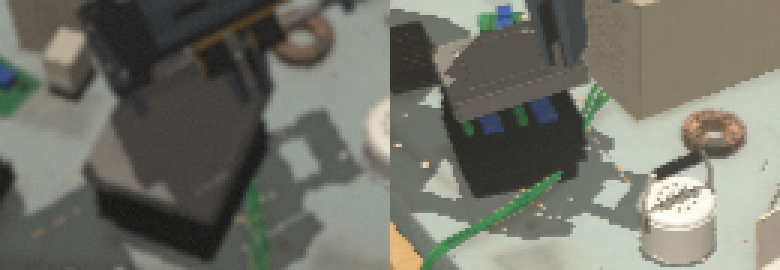

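The cover is free with all corners clear, the boards are visible and the stack is in place. Now up, level, and over to the right.

Emit:
arm_command:
  motion:
    - [[0,0.004,-0.025,0,0,0,255],[0,0.01,-0.058,0,0,0,255],[0,0.016,-0.09,2,0,0,255],[0,0.021,-0.118,4,0,0,255],[-0.018,0.046,-0.114,6,0,0,255],[-0.037,0.072,-0.109,8,0,0,255],[-0.055,0.097,-0.105,10,0,0,255],[-0.073,0.122,-0.1,10,0,0,255],[-0.091,0.147,-0.096,10,0,0,255],[-0.11,0.173,-0.091,10,0,0,255],[-0.128,0.198,-0.087,10,0,0,255],[-0.14,0.215,-0.083,10,0,0,255],[-0.146,0.223,-0.082,10,0,0,255],[-0.146,0.223,-0.082,10,0,0,255],[-0.146,0.223,-0.082,10,0,0,255]]

```text
time_s: 11.65
ee_pos: [0.599, -0.3593, 0.2506]
tcp_rot: [0.857, 0.515, -0.0, -0.0]
force: [0.1, -0.5, -1.1]
grip_width: 0.0097
grip_force: 45.0
```

```bash
python3 - <<'E'
from h import *
s=bot.state();print(s["force"],s["ee_pos"],s["grip_width"],s["grip_force"],np.abs(s["joint_vel"]).max())
a=grab("scene")["img"][150:400,150:500];b=grab("side")["img"][100:350,150:500]
cv2.imwrite("pics/s5.png",np.hstack([a,b]))
E
```

```text
[ 0.12537437 -0.51910045 -1.05284684] [ 0.5989874  -0.35933125  0.25062166] 0.009661818030602152 44.99949753284454 0.010901453562456958
```

View pics/s5.png

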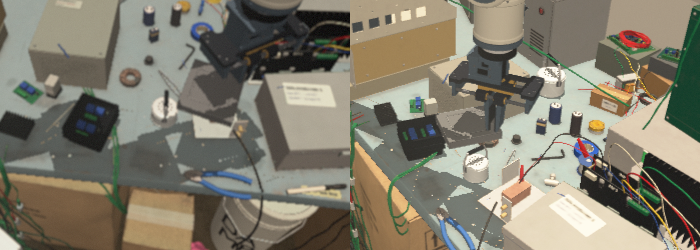

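The boards are in view, the canister is upright, and the cover is held level off to the side. Handing in.

```bash
python3 -c "
from station import bot
print(bot.close_job())"
```

```text
the job is handed in; nothing more can be done
None
```

The job is handed in, with no verdict returned: at the last look the canister stood upright on the bench, the trays were in place with the boards in view, and the cover was held level by its tab about 25 cm up to one side; I viewed 11 pictures, one over the limit of 10.

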